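# Put the whetstone away in the lidded chest with a folding stay

## Robot

A 6-joint arm with a two-finger parallel gripper is mounted at the origin on a cart in front of the work surface, level with it; the furniture and walls round the work are solid. World frame = base frame: x ahead of the robot, y to its left, z up, the work surface at z = 0. Lengths are in mm, angles in rad, forces in N, time in s.
With the tool pointing down it reaches from about 300 to 875 mm from the base axis. Payload 6.4 kg.
Tool frame: the origin (TCP) lies midway between the tips of the shut fingers; the grasp point (between the pads) lies 19 mm behind it; z points along the fingers, y is the direction in which the jaws open and shut (so a half turn about z gives the same grasp; the last joint's range is limited). The gripper opens to 88 mm and grips with 3 to 60 N. Pads are 18 mm wide; open, the fingers measure 123 mm over their backs; the gripper's body (75 mm by 187 mm) begins 45 mm behind the grasp point.
Start: joints at [-1.324, 0.181, 1.607, -0, 1.354, -0.206], TCP at [251.571, -517.062, 238.714] pointing down, gripper open.
Joint ranges: [-2.99, 2.99], [-0.89, 2.07], [0.3, 2.58], [-1.14, 4.28], [0, 2.63], [-3.12, 3.12]. Speed limits (rad/s): [2.57, 2.57, 3.01, 3.14, 3.14, 3.14].

## Interface

Orientations are given as a 3x3 rotation matrix whose columns are the frame's x, y, z axes.
In Python, from rig import bot gives the robot as it stands. The module is installed in compiled form; this text tells all that it offers.
- The arm moves only by the tool play_rows, never from a script. Its argument "targets" is a list of rows, each a list of 5 numbers: the shift along the tool's x, y, z in m, then the turn about the tool's z in rad, then the finger opening in m, from 0 to 0.0881. In form: [[tx, ty, tz, turn, claw], ...]. A call has 1 to 12 rows; each row is the pose to reach, as a shift and turn from the pose measured when the call began, along the tool's axes at that moment; what a row does not reach only later rows make up. A row lasts 1/10 s, in which the tool goes at most 50 mm and 8.59 degrees, less where a joint would pass 70% of its speed; a pose out of reach is approached as far as the arm can. A call with a gripper value outside its range is refused whole. The fingers move at their own pace and stop on an object; "grip_force" is the grip in N (left out, the last holds). Time passes only in rows, so rows that repeat a pose let the fingers close. It gives the time, the measured TCP pose, the force and the opening at its end, in the units of the state.
- bot.sense(): the state, without advancing time (a new reading comes with each control period).
- bot.snapshot(name): name is "side" or "top"; returns the picture (480x640x3 uint8, red, green, blue); there is no depth.
- bot.camera_info(name): a dict with "mtx" (3x3 intrinsics, pixels), "distortion" ([k1, k2, p1, p2, k3] as OpenCV has them; the pictures are not rectified), "cam_to_world" (4x4, takes a point from camera to world coordinates). Camera axes: x right, y up, looking along -z (the intrinsics and any distortion apply to the point x, -y, -z); pixel columns grow to the right and rows downward; lengths in mm; the calibration is good to about 2 mm. A picture is of the moment at which its call begins. camera_info takes no time and is no camera call.
- bot.hand_in(): hands the job in, once; it reports no verdict.
The state is a dict: "t": time; "qpos": joint angles; "joint_velocities": joint speeds; "joint_torque": joint torques, N m; "tool_pos": TCP position; "tcp_rot": TCP orientation; "force": force on the tool from outside, world axes, zero at the start; "ft_torque": the same for the moment, N m; "finger_gap": finger opening in mm.
Only numpy, scipy, OpenCV 4.12 (cv2) and the standard library are available. Lean on these libraries where they do the work, as an engineer would, in place of code of your own. Each camera call takes 0.05 s, during which the arm holds its last target. There are 200 camera calls.

## Task

Put the pale blue whetstone away in the small wooden chest: raise the lid by its front handle past the top until its folding brass stay locks over-centre and holds the lid open by itself, then lay the stone flat inside. Then close the chest: lift the black release grip at the stay's knee, which raises the lid slightly and folds the knee the other way, and bring the lid down under control, without letting it drop, until it is fully shut. Leave the other things on the bench where they are.

Things in the scene. Friction and masses are not known exactly. Their poses are not given: they have to be found in the camera images.
- chest: Fixed wooden chest, 160 (x) x 180 (y) x 68 mm high without its lid; walls 7 mm. Origin: centre of its underside, on the bench. Its x axis points from the handle side (front, towards the robot) to the hinge side (rear), y to the side with the brass stay, z up. Inside 146 x 166 mm, 61 mm deep.
- chest_floor (a point): Centre of the chest's inner floor, axes as the chest's. With the lid locked open the lid stands over the rear 40 mm of the chest, so the front half is the easier place to reach from above.
- lid_hinge (a point): Middle of the lid's hinge axis, at the rear rim of the chest, 70 mm above the bench and 80 mm behind the chest's centre. The axis runs along the chest's y axis.
- lid_handle (a point): Centre of the lid's handle: a round steel bar, 12 mm in diameter, 116 mm long along the chest's y axis, on two rods 50 mm either side of its middle, 45 mm ahead of the chest's front (about 37 mm free between bar and lid edge). It turns with the lid; shut, it is 205 mm ahead of the hinge axis and 12 mm above it.
- lid (a joint): Lid angle in rad: 0 shut, growing as the lid opens upwards. The straight stay stops it at 1.41, the highest point; once locked the lid rests at about 1.35. Below the lock point nothing holds the lid: it (0.6 kg) falls shut if let go.
- stay_grip (a point): Centre of the release grip: a round black bar, 14 mm in diameter, 50 mm long along the chest's y axis, on the stay's knee pin, 52 mm out from the chest's side wall; take it from above, fingers before and behind it. It moves on a 65 mm circle about stay_pivot: shut, it lies ahead of the pivot and 9 mm above it; as the lid rises it goes up and over; locked, it lies rearward and up.
- stay_pivot (a point): Point on the axis of the stay's lower pivot on the chest's side (axis along the chest's y), abreast of the release grip's centre; 50 mm above the bench, 95 mm ahead of the hinge axis.
- stay_knee (a joint): Knee angle of the stay, rad: 0 lid shut (knee folded to the front), 2.77 both links in line (lid highest), 3.27 at the stop past the line (locked). It sags past the line by its own weight once the lid has been raised to the top and let go. Lifting the release grip up and forward along its circle (under 5 N) folds it back; from then on a hand on the grip carries the lid.
- whetstone_center (a point): Centre of the loose whetstone: a pale blue bar 26 (x) x 98 (y) x 12 mm high, 0.09 kg, lying flat on the bench; its long axis is y.
- whetstone: The same whetstone; origin at the centre of its underside.
- wax_tin: Bystander: loose round white tin, 60 mm across, 16 mm high; origin at the centre of its underside.
- loupe: Bystander: loose black loupe, 34 mm across, 31 mm high; origin at the centre of its underside.
- star_knob: Bystander: loose black star knob, 32 mm across, 25 mm high; origin at the centre of its underside.
- tape_puck: Bystander: loose white roll of tape, 41 mm across, 15 mm high; origin at the centre of its underside.
- graver_5: Bystander: loose graver with a light wooden mushroom handle, 27 x 101 x 27 mm; origin at the centre of its underside.
Not all that is in view belongs to the job. What is meant by the whetstone is not orange or purple, and is the larger of those in its own colour.

How it is judged (in metres and radians):
On the way, in this order (a step that is already met when the one before it is completed fails the run):
1. the lid is up and its stay is locked past the line (value of joint lid above 1.25 rad and value of joint stay_knee above 3.1 rad), for 0.3 s.
2. the whetstone lies flat in the chest, released, with the lid locked open (x of whetstone_center in the frame of chest_floor between -0.066 and 0.066 m and y of whetstone_center in the frame of chest_floor between -0.076 and 0.076 m and z of whetstone_center in the frame of chest_floor between 0 and 0.012 m and angle between whetstone's own z axis and vertical below 0.15 rad and value of joint stay_knee above 3.1 rad and contact force between the fingers and whetstone below 0.2 N and linear speed of whetstone below 0.03 m/s), for 0.2 s.
3. the knee is folded back through the line with the lid still up (value of joint stay_knee between 1 and 2.6 rad and value of joint lid above 0.5 rad), for 0.04 s.
At the end, for the whole second after the job is handed in: the lid is shut (under 0.04 rad) with the stay folded to the front, and the whetstone lies flat (within 0.15 rad) and at rest on the chest's floor, inside its walls (x of whetstone_center in the frame of chest_floor between -0.066 and 0.066 m and y of whetstone_center in the frame of chest_floor between -0.076 and 0.076 m and z of whetstone_center in the frame of chest_floor between 0 and 0.012 m and angle between whetstone's own z axis and vertical below 0.15 rad and value of joint lid below 0.04 rad and value of joint stay_knee below 0.5 rad and linear speed of whetstone below 0.02 m/s); the robot touches nothing.
It fails at once if the lid drops or is slammed (closes faster than 3.5 rad/s) (velocity of joint lid below -3.5 rad/s).
It fails at once if a bystander is pushed more than 20 mm (distance of any of wax_tin, loupe, star_knob, tape_puck, graver_5 from where it was at the start of the episode above 0.02 m).
It also fails if it takes over 64 s, if anything falls off the work surface, if the arm or the gripper's body presses on something with over 40 N, if the wrist force passes 120 N, or if a joint passes its speed limit or range.

## Working session

There is one attempt and no reset: what is moved stays moved. The work goes in short steps, Python scripts to look and compute and a tool call to move; the robot and the scene stay as the last step left them, time stands still between calls to the robot, and variables do not carry over. Pictures are saved under pics/ and viewed, about 8 in all and at most 12, crops included, and the job is handed in when it is done.

Besides the shell and the picture viewer there is one more tool, called as a command line: name --pt "numbers of a row" for each row, then --argument value for the rest. play_rows: Moves the arm, as the interface text tells. Its arguments: {"type":"object","properties":{"targets":{"type":"array"},"grip_force":{"type":"number"}},"required":["targets"]}

```bash
mkdir -p pics; cat > h.py <<'E'
import numpy as np, cv2
from rig import bot
def cam(n):
    c=bot.camera_info(n); return np.array(c["mtx"],float),np.array(c["distortion"],float),np.array(c["cam_to_world"],float)
def ray(n,u,v):
    K,d,T=cam(n); p=cv2.undistortPoints(np.array([[[u,v]]],float),K,d)[0,0]
    r=T[:3,:3]@np.array([p[0],-p[1],-1.]); return T[:3,3],r/np.linalg.norm(r)
def onz(n,u,v,z):
    o,r=ray(n,u,v); return o+r*(z-o[2])/r[2]
def proj(n,P):
    K,d,T=cam(n); P=np.atleast_2d(P).astype(float); q=(P-T[:3,3])@T[:3,:3]; q=q*[1,-1,-1]
    return cv2.projectPoints(q,np.zeros(3),np.zeros(3),K,d)[0][:,0]
def snap(n,f):
    im=bot.snapshot(n); cv2.imwrite("pics/"+f,im[:,:,::-1]); return im
E
python3 - <<'E'
from h import *
for n in("top","side"): snap(n,n+"0.png"); print(n,cam(n)[2].round(3).tolist())
s=bot.sense(); print(s)
E
```

```text
top [[-0.005, 0.993, -0.121, 348.79], [-1.0, -0.005, -0.002, -95.888], [-0.002, 0.121, 0.993, 1666.5], [0.0, 0.0, 0.0, 1.0]]
side [[-0.82, 0.209, -0.533, -157.615], [-0.572, -0.302, 0.763, 880.009], [-0.002, 0.93, 0.367, 567.134], [0.0, 0.0, 0.0, 1.0]]
{'t': 0.1, 'qpos': array([-1.32431117e+00,  1.81447927e-01,  1.60788127e+00,  2.99652450e-05,
        1.35378285e+00, -2.06308260e-01]), 'joint_velocities': array([-0.00242076, -0.00015303, -0.00208511, -0.00028604, -0.00014682,
       -0.00108297]), 'joint_torque': array([ 4.63627293e-04, -4.34815192e+01, -3.42697728e+01,  7.03522121e-02,
        3.40166478e-02, -4.07582934e-05]), 'tool_pos': array([ 251.45493856, -516.58801651,  237.92373191]), 'tcp_rot': array([[ 8.99231441e-01,  4.37473082e-01, -3.42347487e-04],
       [ 4.37473084e-01, -8.99230287e-01,  1.48060424e-03],
       [ 3.39875272e-04, -1.48117370e-03, -9.99998845e-01]]), 'force': array([ 0.35300133, -0.38051201, -1.24939847]), 'ft_torque': array([-0.07572314, -0.01710552, -0.00377894]), 'finger_gap': 88.38899673469021}
```

View pics/top0.png

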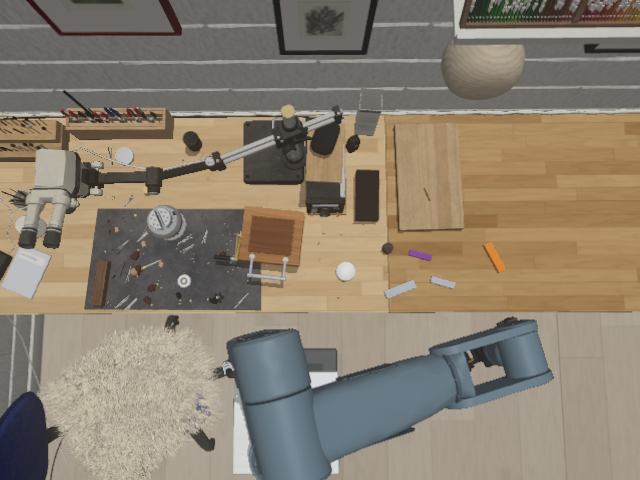

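View pics/side0.png

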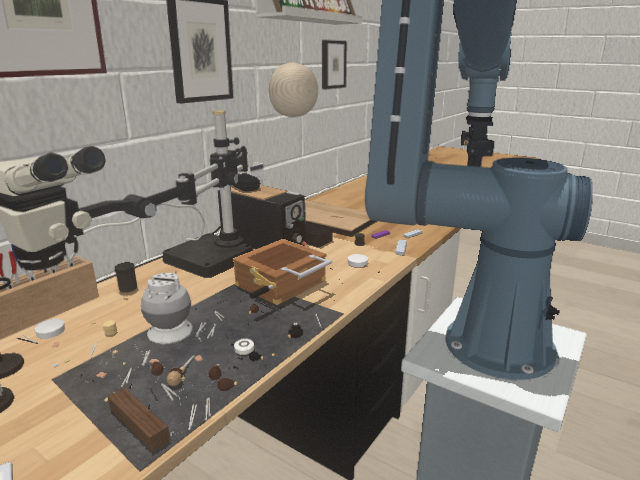

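The top view shows the chest at about (272,237), its handle at (267,278) and the brass stay on its left. The larger pale blue bar is at (400,289), with a smaller decoy at (443,283). Next I'll look at enlarged crops.

```bash
python3 - <<'E'
from h import *
a=cv2.imread("pics/top0.png")[195:315,205:465]; b=cv2.imread("pics/side0.png")[225:310,220:440]
a=cv2.resize(a,(780,360),interpolation=cv2.INTER_CUBIC)
b=cv2.resize(b,None,fx=2.8,fy=2.8,interpolation=cv2.INTER_CUBIC)[:238]
b=cv2.copyMakeBorder(b,0,0,0,780-b.shape[1],cv2.BORDER_CONSTANT)
cv2.imwrite("pics/c0.png",np.vstack([a,b]))
im=cv2.imread("pics/top0.png"); hsv=cv2.cvtColor(im,cv2.COLOR_BGR2HSV)
m=cv2.inRange(hsv,(95,25,120),(125,110,255)); m[:240]=0; m[315:]=0
for c in cv2.findContours(m,0,2)[0]:
    if cv2.contourArea(c)>25:
        r=cv2.minAreaRect(c); bx=cv2.boxPoints(r)
        w=np.array([onz("top",*p,12)[:2] for p in bx])
        print(r,onz("top",*r[0],12).round(1),w.round(1).tolist())
E
```

```text
(no output)
```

View pics/c0.png

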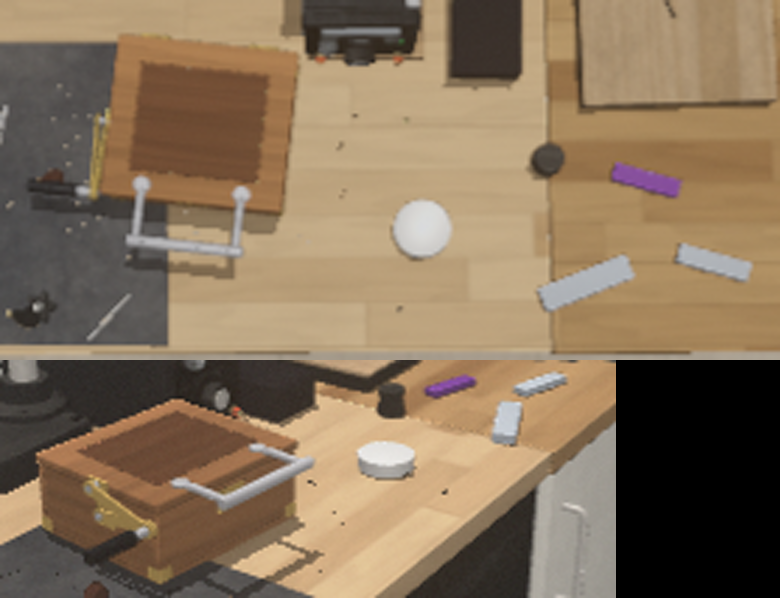

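The crops show the handle bar running from about (248,275) to (285,279) in the full top picture, and the grip from (215,257) to (231,258). The stone's long axis tilts about 20°. The wax tin at (345,271) lies between the chest and the stone.

```bash
python3 - <<'E'
from h import *
im=cv2.imread("pics/top0.png"); hsv=cv2.cvtColor(im,cv2.COLOR_BGR2HSV)
print(im[290,400],im[277,266],im[257,222],im[215,250])
m=((im[:,:,0].astype(int)-im[:,:,2])>5).astype(np.uint8)*255; m[:240]=0;m[305:]=0;m[:,:370]=0
for c in cv2.findContours(m,0,1)[0]:
    if cv2.contourArea(c)>25:
        r=cv2.minAreaRect(c); w=np.array([onz("top",*p,12)[:2] for p in cv2.boxPoints(r)])
        M=cv2.moments(c); cc=onz("top",M['m10']/M['m00'],M['m01']/M['m00'],12)
        print(r,cc.round(1),w.round(1).tolist())
# handle bar: gray pixels in window
s=hsv[:,:,1]; v=hsv[:,:,2]
g=((s<40)&(v>120)); w=np.zeros_like(g); w[272:283,252:282]=1
ys,xs=np.nonzero(g&w); k=np.polyfit(xs,ys,1); print("bar fit",k,len(xs))
row=g[278]; 
ys2,xs2=np.nonzero(g[270:285,240:295]); print("bar x extents",xs2.min()+240,xs2.max()+240)
for x in(248,267,286): print(onz("top",x,np.polyval(k,x),82).round(1))
f=lambda x,y:(205+x/3,195+y/3)
for p in[(120,35),(299,52),(281,213),(102,196)]: print("lid",onz("top",*f(*p),84).round(1))
for p in[(30,186),(78,190)]: print("grip",onz("top",*f(*p),59).round(1))
E
```

```text
[184 179 175] [177 176 177] [54 55 58] [ 79 121 166]
((399.7930603027344, 288.98272705078125), (6.870728015899658, 29.711254119873047), 68.19859313964844) [ 397.5 -353.2   12. ] [[390.6, -305.8], [424.4, -392.3], [404.5, -399.6], [370.9, -313.3]]
((442.2452697753906, 282.1415100097656), (22.801851272583008, 4.807618618011475), 15.945395469665527) [ 418.2 -484.4   12. ] [[420.8, -449.0], [435.2, -453.6], [415.4, -521.0], [401.1, -516.4]]
((419.7769775390625, 254.484619140625), (22.10186004638672, 5.4377593994140625), 15.255118370056152) [ 504.7 -417.7   12. ] [[505.8, -382.3], [522.3, -387.2], [503.7, -453.3], [487.2, -448.3]]
bar fit [1.11743705e-01 2.46737288e+02] 111
bar x extents 247 285
[441. 110.  82.]
[434.4  53.2  82. ]
[427.8  -3.5  82. ]
lid [646.1 120.9  84. ]
lid [627.8 -59.7  84. ]
lid [465.3 -41.4  84. ]
lid [483.3 137.1  84. ]
grip [496.  213.8  59. ]
grip [491.6 165.1  59. ]
```

```bash
cat >> h.py <<'E'
yaw=-0.105; ex=np.array([np.cos(yaw),np.sin(yaw),0]); ey=np.array([-np.sin(yaw),np.cos(yaw),0]); C=np.array([557.5,39.7,0])
def W(x,y,z): return C+x*ex+y*ey+np.array([0,0,z])      # chest frame -> world, mm
def rel(P,a=None):
    s=bot.sense(); R=s["tcp_rot"]; a0=np.arctan2(R[1,0],R[0,0])
    d=R.T@(np.array(P)-s["tool_pos"])/1e3
    return d.round(4).tolist(),None if a is None else round(float(-((a-a0+np.pi)%(2*np.pi)-np.pi)),3)
E
python3 - <<'E'
from h import *
def tri(p,q):
    o1,r1=ray("top",*p);o2,r2=ray("side",*q)
    t=np.linalg.lstsq(np.c_[r1,-r2],o2-o1,rcond=None)[0]; return ((o1+t[0]*r1+o2+t[1]*r2)/2).round(0),round(np.linalg.norm(o1+t[0]*r1-o2-t[1]*r2),1)
print("boom",tri((212,160),(186,185)),tri((152,180),(135,204)),tri((338,116),(258,166)),tri((288,112),(220,112)))
print(W(-125,0,82),W(-79.4,142,59), proj("side",W(-125,0,82)),proj("side",W(-79.4,142,59)))
print(rel([433,53,200],1.466))
E
```

```text
boom (array([735., 182., 276.]), np.float64(7.5)) (array([686., 347., 277.]), np.float64(8.7)) (array([ 849., -171.,  246.]), np.float64(48.3)) (array([815., -27., 423.]), np.float64(0.4))
[433.18842966  52.8008961   82.        ] [493.41990849 189.23963312  59.        ] [[316.90906021 268.69167453]] [[261.34356315 292.29475474]]
([0.4124, -0.4327, 0.0387], -1.013)
```

play_rows --pt "0.412 -0.433 0.039 -1.013 0.036" --pt "0.412 -0.433 0.039 -1.013 0.036" --pt "0.412 -0.433 0.039 -1.013 0.036" --pt "0.412 -0.433 0.039 -1.013 0.036" --pt "0.412 -0.433 0.039 -1.013 0.036" --pt "0.412 -0.433 0.039 -1.013 0.036" --pt "0.412 -0.433 0.039 -1.013 0.036" --pt "0.412 -0.433 0.039 -1.013 0.036" --pt "0.412 -0.433 0.039 -1.013 0.036" --pt "0.412 -0.433 0.039 -1.013 0.036" --pt "0.412 -0.433 0.039 -1.013 0.036" --pt "0.412 -0.433 0.039 -1.013 0.036" --grip_force 20

```text
t: 1.3
tool_pos: [432.5, 55.3, 199.6]
tcp_rot: [[0.105, 0.995, 0.0], [0.995, -0.105, 0.001], [0.001, -0.0, -1.0]]
force: [1.2, -0.0, 0.9]
finger_gap: 36.1
```

```bash
python3 -c "
from h import *
print(rel([433.2,52.8,64],1.466))"
```

```text
([-0.0026, 0.0009, 0.1356], -0.0)
```

play_rows --pt "-0.0026 0.0009 0.04 0 0.036" --pt "-0.0026 0.0009 0.08 0 0.036" --pt "-0.0026 0.0009 0.11 0 0.036" --pt "-0.0026 0.0009 0.1356 0 0.036" --pt "-0.0026 0.0009 0.1356 0 0.036" --pt "-0.0026 0.0009 0.1356 0 0.036" --pt "-0.0026 0.0009 0.1356 0 0.008" --pt "-0.0026 0.0009 0.1356 0 0.008" --pt "-0.0026 0.0009 0.1356 0 0.008" --pt "-0.0026 0.0009 0.1356 0 0.008"

```text
t: 2.3
tool_pos: [437.0, 52.2, 66.0]
tcp_rot: [[0.105, 0.994, 0.009], [0.994, -0.105, 0.0], [0.001, 0.009, -1.0]]
force: [8.5, 0.1, -4.1]
finger_gap: 10.8
```

```bash
cat >> h.py <<'E'
def arc(th0,ths):
    R=bot.sense()["tcp_rot"]; f=.0585; r=.2054; out=[]
    for t in ths:
        d=R.T@(r*(np.cos(f+th0)-np.cos(f+t))*ex+np.array([0,0,r*(np.sin(f+t)-np.sin(f+th0))]))
        out.append(d.round(4).tolist())
    return out
E
python3 -c "
from h import *
print(bot.sense()['force'],bot.sense()['finger_gap']);print(arc(0,[.03,.08,.15,.23,.32,.41,.5,.59,.68,.77,.86,.95]))"
```

```text
[ 8.54487552  0.11919103 -4.09923637] 10.771706655714501
[[0.0, 0.0005, -0.0061], [0.0, 0.0018, -0.0163], [0.0, 0.0044, -0.0305], [0.0001, 0.0085, -0.0464], [0.0001, 0.0147, -0.0638], [0.0001, 0.0225, -0.0805], [0.0001, 0.0317, -0.0966], [0.0002, 0.0423, -0.1117], [0.0002, 0.0543, -0.1258], [0.0002, 0.0674, -0.1388], [0.0002, 0.0817, -0.1505], [0.0003, 0.097, -0.1609]]
```

play_rows --pt "0 0.0005 -0.006 0 0.008" --pt "0 0.002 -0.016 0 0.008" --pt "0 0.0045 -0.0305 0 0.008" --pt "0 0.0085 -0.0465 0 0.008" --pt "0 0.0145 -0.064 0 0.008" --pt "0 0.0225 -0.0805 0 0.008" --pt "0 0.0315 -0.0965 0 0.008" --pt "0 0.0425 -0.1115 0 0.008" --pt "0 0.0545 -0.126 0 0.008" --pt "0 0.0675 -0.139 0 0.008" --pt "0 0.0815 -0.1505 0 0.008" --pt "0 0.097 -0.161 0 0.008"

```text
t: 3.5
tool_pos: [530.4, 41.9, 230.0]
tcp_rot: [[0.105, 0.994, 0.005], [0.994, -0.105, -0.0], [0.0, 0.005, -1.0]]
force: [-5.6, -0.4, 5.3]
finger_gap: 11.2
```

```bash
python3 -c "
from h import *
snap('side','side1.png')
s=bot.sense();print(s['tool_pos'],s['force'],s['finger_gap']);print(rel([437+8,52.2,66])) 
print(arc(.93,[.93,1.0,1.06,1.12,1.18,1.24,1.3,1.35,1.39,1.42]))"
```

```text
[534.07666098  41.46960814 232.08136708] [-6.10751511 -0.28635787 10.31385669] 11.032829387511523
([0.0011, -0.0916, 0.165], None)
[[0.0, 0.0, 0.0], [0.0, 0.0124, -0.0073], [0.0, 0.0233, -0.0129], [0.0, 0.0346, -0.0178], [0.0, 0.0462, -0.0221], [0.0001, 0.058, -0.0256], [0.0001, 0.07, -0.0284], [0.0001, 0.0801, -0.0302], [0.0001, 0.0883, -0.0313], [0.0001, 0.0944, -0.0319]]
```

View pics/side1.png

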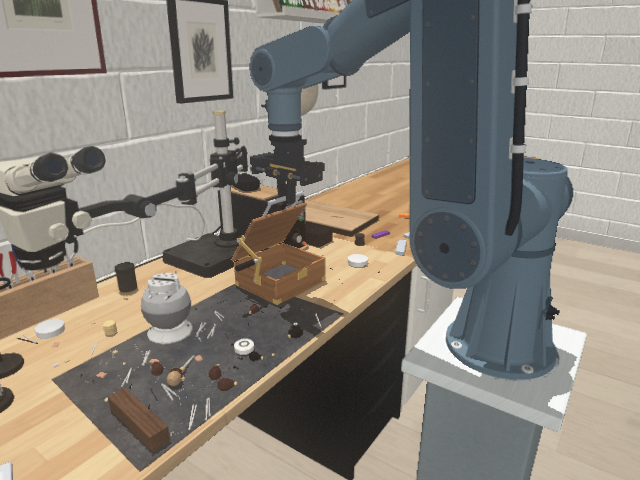

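The side view shows the lid part open, held by the handle at (285,203), with the stay unfolding at (255,260). I'll carry it on to the top.

play_rows --pt "0 0.011 -0.006 0 0.008" --pt "0 0.022 -0.011 0 0.008" --pt "0 0.034 -0.016 0 0.008" --pt "0 0.045 -0.02 0 0.008" --pt "0 0.057 -0.0235 0 0.008" --pt "0 0.068 -0.0265 0 0.008" --pt "0 0.077 -0.028 0 0.008" --pt "0 0.084 -0.029 0 0.008" --pt "0 0.089 -0.03 0 0.008" --pt "0 0.092 -0.03 0 0.008" --pt "0 0.092 -0.03 0 0.008"

```text
t: 4.65
tool_pos: [622.5, 31.7, 263.5]
tcp_rot: [[0.105, 0.994, 0.004], [0.994, -0.105, -0.001], [-0.0, 0.004, -1.0]]
force: [-14.8, -1.8, 9.3]
finger_gap: 11.1
```

play_rows --pt "0 0 0 0 0.024" --pt "0 0 0 0 0.024" --pt "0 0 0 0 0.024" --pt "0 0 0 0 0.024" --pt "0 0 0 0 0.03" --pt "0 0 0 0 0.03"

```text
t: 5.25
tool_pos: [622.5, 31.9, 263.3]
tcp_rot: [[0.105, 0.994, 0.004], [0.994, -0.105, -0.0], [0.0, 0.004, -1.0]]
force: [-0.9, 0.3, -1.3]
finger_gap: 30.2
```

```bash
python3 -c "
from h import *
s=bot.sense();print(s['tool_pos'],s['force'],s['finger_gap'])
im=snap('side','s2.png'); cv2.imwrite('pics/s2c.png',cv2.resize(im[170:310,215:345,::-1],None,fx=4,fy=4,interpolation=2))"
```

```text
[622.50813984  31.90083418 263.30155778] [-0.86961607  0.28898139 -1.27249897] 30.17762924969351
```

View pics/s2c.png

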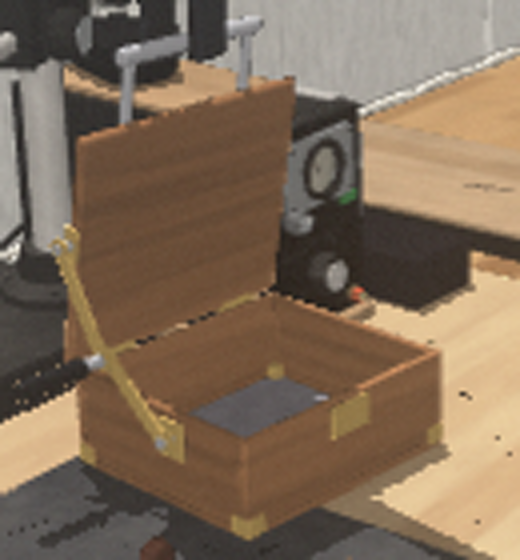

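The enlarged view shows the stay's knee at (95,362), about 28 px rearward of the line between its end pins, so it is locked. The wrist force is near zero. I'll back off upward and go to the stone.

play_rows --pt "0 0 -0.045 0 0.034" --pt "0 0 -0.08 0 0.034" --pt "0 0 -0.08 0 0.034"

```text
t: 5.6
tool_pos: [624.7, 31.7, 350.2]
tcp_rot: [[0.105, 0.994, 0.015], [0.994, -0.105, -0.002], [-0.0, 0.015, -1.0]]
force: [0.6, 0.5, 1.0]
finger_gap: 34.0
```

```bash
python3 -c "
from h import *
s=bot.sense();print(s['tool_pos']);print(rel([398.5,-353,120],1.93))"
```

```text
[624.72617118  31.67021016 350.19342671]
([-0.4062, -0.1881, 0.2274], -0.464)
```

play_rows --pt "-0.406 -0.188 0.227 -0.464 0.06" --pt "-0.406 -0.188 0.227 -0.464 0.06" --pt "-0.406 -0.188 0.227 -0.464 0.06" --pt "-0.406 -0.188 0.227 -0.464 0.06" --pt "-0.406 -0.188 0.227 -0.464 0.06" --pt "-0.406 -0.188 0.227 -0.464 0.06" --pt "-0.406 -0.188 0.227 -0.464 0.06" --pt "-0.406 -0.188 0.227 -0.464 0.06" --pt "-0.406 -0.188 0.227 -0.464 0.06" --pt "-0.406 -0.188 0.227 -0.464 0.06" --pt "-0.406 -0.188 0.227 -0.464 0.06" --pt "-0.406 -0.188 0.227 -0.464 0.06"

```text
t: 6.8
tool_pos: [397.7, -353.0, 119.5]
tcp_rot: [[-0.348, 0.937, 0.014], [0.937, 0.349, -0.0], [-0.005, 0.014, -1.0]]
force: [0.1, -0.3, 0.4]
finger_gap: 59.5
```

```bash
python3 -c "
from h import *
s=bot.sense();print(s['tool_pos'],s['tcp_rot'].round(3).tolist());print(rel([398.5,-353,3],1.93))"
```

```text
[ 397.73943635 -352.95547776  119.48526508] [[-0.348, 0.937, 0.014], [0.937, 0.349, -0.0], [-0.005, 0.014, -1.0]]
([0.0003, -0.0009, 0.1165], -0.003)
```

play_rows --pt "0 -0.001 0.04 0 0.06" --pt "0 -0.001 0.08 0 0.06" --pt "0 -0.001 0.105 0 0.06" --pt "0 -0.001 0.1155 0 0.06" --pt "0 -0.001 0.1155 0 0.06" --pt "0 -0.001 0.1155 0 0.06" --pt "0 -0.001 0.1155 0 0.02" --pt "0 -0.001 0.1155 0 0.02" --pt "0 -0.001 0.1155 0 0.02" --pt "0 -0.001 0.1155 0 0.02" --pt "0 -0.001 0.1155 0 0.02" --pt "0 -0.001 0.1155 0 0.02" --grip_force 20

```text
t: 8.0
tool_pos: [398.7, -353.5, 4.4]
tcp_rot: [[-0.348, 0.937, 0.015], [0.937, 0.348, -0.001], [-0.006, 0.014, -1.0]]
force: [-0.2, 0.6, 4.3]
finger_gap: 25.4
```

```bash
sed -i 's/557.5,39.7/560.5,39.5/' h.py; python3 -c "
from h import *
s=bot.sense();R=s['tcp_rot'];print(W(-15,-15,0));P=W(-17,-15,160);print(rel([398,-353,150])); print(rel(P,3.036)); print(s['qpos'])"
```

```text
[544.01050403  26.15471909   0.        ]
([-0.0001, 0.0016, -0.1456], None)
([0.3053, 0.2688, -0.1537], -1.109)
[-0.95548519  0.41985232  1.85355738  0.01566406  0.8591935  -1.32152133]
```

play_rows --pt "0 0.001 -0.04 0 0.02" --pt "0 0.002 -0.08 0 0.02" --pt "0.01 0.01 -0.12 -0.1 0.02" --pt "0.043 0.038 -0.145 -0.25 0.02" --pt "0.076 0.067 -0.154 -0.4 0.02" --pt "0.109 0.096 -0.154 -0.55 0.02" --pt "0.142 0.125 -0.154 -0.7 0.02" --pt "0.175 0.154 -0.154 -0.85 0.02" --pt "0.208 0.183 -0.154 -1.0 0.02" --pt "0.241 0.212 -0.154 -1.109 0.02" --pt "0.274 0.241 -0.154 -1.109 0.02" --pt "0.296 0.262 -0.154 -1.109 0.02"

```text
t: 9.2
tool_pos: [538.8, 18.0, 159.9]
tcp_rot: [[-0.994, 0.104, 0.014], [0.104, 0.995, -0.0], [-0.014, 0.001, -1.0]]
force: [0.3, -0.9, -1.0]
finger_gap: 25.8
```

```bash
python3 -c "
from h import *
s=bot.sense();print(s['tool_pos'],s['tcp_rot'].round(3).tolist(),s['finger_gap']);print(rel(W(-17,-15,100),3.036))"
```

```text
[538.82284938  17.97390325 159.87179323] [[-0.994, 0.104, 0.014], [0.104, 0.995, -0.0], [-0.014, 0.001, -1.0]] 25.80964708039059
([-0.0015, 0.0086, 0.0599], 0.001)
```

play_rows --pt "-0.0015 0.0086 0.03 0 0.02" --pt "-0.0015 0.0086 0.05 0 0.02" --pt "-0.0015 0.0086 0.07 0 0.02" --pt "-0.0015 0.0086 0.07 0 0.02" --pt "-0.0015 0.0086 0.07 0 0.02"

```text
t: 9.7
tool_pos: [541.8, 26.3, 89.7]
tcp_rot: [[-0.994, 0.104, 0.013], [0.104, 0.995, 0.0], [-0.013, 0.001, -1.0]]
force: [0.6, -0.5, -0.5]
finger_gap: 25.6
```

```bash
python3 -c "
from h import *
s=bot.sense();print(s['tool_pos'],s['force'],s['finger_gap']);print(rel(W(-17,-15,12),3.036))
im=snap('side','s3.png'); cv2.imwrite('pics/s3c.png',cv2.resize(im[130:310,205:355,::-1],None,fx=3,fy=3,interpolation=2))"
```

```text
[541.81354222  26.29665982  89.68455046] [ 0.60417531 -0.52034421 -0.47089159] 25.6036366585738
([0.0008, -0.0, 0.0777], 0.001)
```

View pics/s3c.png

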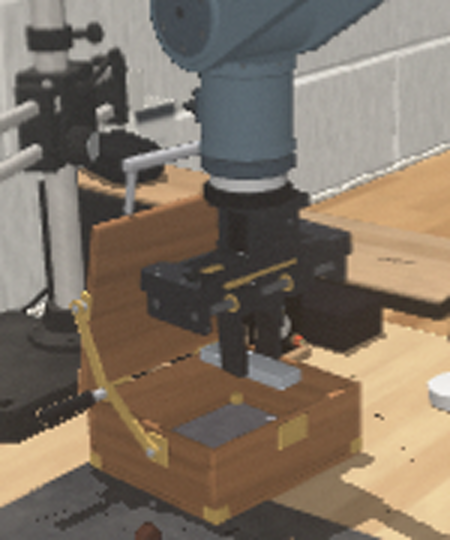

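The side view confirms that the gripper's wide body lies along chest y, with the stone level between the fingers, above the front half and clear of the lid. I'll lower it.

play_rows --pt "0 0 0.025 0 0.02" --pt "0 0 0.05 0 0.02" --pt "0 0 0.065 0 0.02" --pt "0 0 0.073 0 0.02" --pt "0 0 0.077 0 0.02" --pt "0 0 0.077 0 0.02" --pt "0 0 0.077 0 0.02"

```text
t: 10.45
tool_pos: [544.5, 26.0, 14.4]
tcp_rot: [[-0.994, 0.104, 0.016], [0.104, 0.995, -0.0], [-0.016, 0.001, -1.0]]
force: [-0.0, 0.5, -1.5]
finger_gap: 25.6
```

play_rows --pt "0 0 0.002 0 0.02" --pt "0 0 0.003 0 0.02" --pt "0 0 0.003 0 0.03" --pt "0 0 0.003 0 0.044" --pt "0 0 0.003 0 0.044" --pt "0 0 0.003 0 0.044"

```text
t: 11.05
tool_pos: [544.6, 26.0, 11.5]
tcp_rot: [[-0.994, 0.104, 0.016], [0.104, 0.995, -0.0], [-0.016, 0.001, -1.0]]
force: [-0.2, -0.7, -0.1]
finger_gap: 43.9
```

play_rows --pt "0 0 -0.03 0 0.044" --pt "0 0 -0.075 0 0.044" --pt "0 0 -0.12 0 0.044" --pt "0 0 -0.17 0 0.044" --pt "-0.0 0 -0.21 0 0.044" --pt "0.05 0 -0.24 0 0.044" --pt "0.1 0 -0.25 0 0.044" --pt "0.14 0 -0.25 0 0.044" --pt "0.16 0 -0.25 0 0.044" --pt "0.16 0 -0.25 0 0.044" --pt "0.16 0 -0.25 0 0.044"

```text
t: 12.15
tool_pos: [382.1, 42.6, 259.5]
tcp_rot: [[-0.994, 0.105, 0.019], [0.105, 0.995, -0.001], [-0.018, 0.001, -1.0]]
force: [0.3, 0.5, 0.2]
finger_gap: 44.5
```

```bash
python3 -c "
from h import *
s=bot.sense();print(s['tool_pos'],s['force'],s['finger_gap'],s['tcp_rot'].round(3).tolist())
a=snap('side','s4.png')[170:310,195:345,::-1]; b=snap('top','t4.png')[190:300,200:300,::-1]
a=cv2.resize(a,None,fx=3,fy=3,interpolation=2); b=cv2.resize(b,(380,420),interpolation=2)
cv2.imwrite('pics/s4c.png',np.hstack([a[:420],b])[:, :800])"
```

```text
[382.1387541   42.63643645 259.47050988] [0.25708367 0.4817047  0.1819084 ] 44.48972740143497 [[-0.994, 0.105, 0.019], [0.105, 0.995, -0.001], [-0.018, 0.001, -1.0]]
```

View pics/s4c.png

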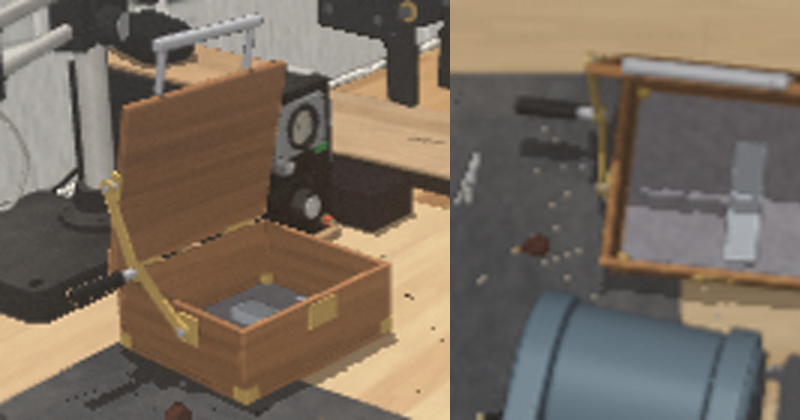

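The stone lies flat in the front half of the chest and the stay is still locked. The release grip is at about (226,218) in the top picture and (226,265) in the side picture, so I'll triangulate it.

```bash
cat >> h.py <<'E'
def tri(p,q):
    o1,r1=ray("top",*p);o2,r2=ray("side",*q)
    t=np.linalg.lstsq(np.c_[r1,-r2],o2-o1,rcond=None)[0]; return (o1+t[0]*r1+o2+t[1]*r2)/2,np.linalg.norm(o1+t[0]*r1-o2-t[1]*r2)
E
python3 -c "
from h import *
G,e=tri((225.6,218.5),(226.3,265.3)); print(G,e); d=G-W(-15,142,50); print('rel pivot',d@ex,d@ey,d[2],np.hypot(d@ex,d[2]))
G0,e=tri((223,257.7),(260.5,291.7)); print(G0,e); d=G0-W(-15,142,50); print('shut rel pivot',d@ex,d@ey,d[2])
for b in(20,30,40,50,60):
  P=W(-15,142,50)+65*(np.cos(np.radians(b))*ex+np.array([0,0,np.sin(np.radians(b))])); print(b,P.round(1),proj('top',P).round(1),proj('side',P).round(1))
"
```

```text
[610.62125579 179.2802235   92.00031738] 4.623682860866143
rel pivot 50.19524663914095 2.263459605199074 42.00031737670787 65.44913631904076
[494.2577111  189.78533228  60.39936823] 1.760820236319813
shut rel pivot -66.62844384375015 0.5149784869733546 10.399368232389463
20 [621.2 175.9  72.2] [[227.4 215.5]] [[225.8 271.2]]
30 [616.4 176.4  82.5] [[226.6 216.5]] [[226.7 268. ]]
40 [610.  177.1  91.8] [[225.8 218.1]] [[228.1 265.3]]
50 [602.  177.9  99.8] [[225.  220.3]] [[229.9 263.2]]
60 [592.8 178.9 106.3] [[224.3 223.1]] [[232.2 261.8]]
```

```bash
python3 -c "
from h import *
print(rel(W(-10,148,200),1.466))"
```

```text
([-0.1664, 0.1635, 0.0621], 1.571)
```

play_rows --pt "-0.02 0.02 0.0 0.14 0.044" --pt "-0.04 0.04 0.0 0.28 0.044" --pt "-0.06 0.06 0.0 0.42 0.044" --pt "-0.08 0.08 0.0 0.56 0.044" --pt "-0.1 0.1 0.0 0.7 0.044" --pt "-0.12 0.12 0.0 0.84 0.044" --pt "-0.14 0.14 0.01 0.98 0.044" --pt "-0.16 0.16 0.02 1.12 0.044" --pt "-0.166 0.1635 0.03 1.26 0.044" --pt "-0.166 0.1635 0.045 1.4 0.044" --pt "-0.166 0.1635 0.062 1.54 0.044" --pt "-0.166 0.1635 0.062 1.571 0.044"

```text
t: 13.45
tool_pos: [565.0, 187.6, 195.7]
tcp_rot: [[0.109, 0.994, 0.011], [0.994, -0.109, -0.001], [-0.0, 0.011, -1.0]]
force: [-0.4, 0.8, -0.9]
finger_gap: 43.7
```

```bash
python3 -c "
from h import *
s=bot.sense();print(s['tool_pos'],s['tcp_rot'].round(3).tolist())
print(rel(W(-10,148,120),1.466),rel(W(34.8,148,120)),rel(W(34.8,148,75)))"
```

```text
[565.03114872 187.63971876 195.70696126] [[0.109, 0.994, 0.011], [0.994, -0.109, -0.001], [-0.0, 0.011, -1.0]]
([0.0002, 0.0002, 0.0757], -0.005) ([0.0004, 0.045, 0.0762], None) ([0.0004, 0.0445, 0.1212], None)
```

play_rows --pt "0 0 0.04 0.004 0.044" --pt "0 0 0.076 0.004 0.044" --pt "0 0 0.076 0.004 0.044" --pt "0 0.02 0.076 0.004 0.044" --pt "0 0.0445 0.076 0.004 0.044" --pt "0 0.0445 0.076 0.004 0.044" --pt "0 0.0445 0.095 0.004 0.044" --pt "0 0.0445 0.115 0.004 0.044" --pt "0 0.0445 0.1212 0.004 0.044" --pt "0 0.0445 0.1212 0.004 0.044" --pt "0 0.0445 0.1212 0.004 0.044"

```text
t: 14.55
tool_pos: [611.1, 182.8, 76.1]
tcp_rot: [[0.113, 0.994, 0.012], [0.994, -0.113, -0.001], [0.0, 0.012, -1.0]]
force: [-0.2, 0.2, -0.1]
finger_gap: 43.9
```

```bash
python3 -c "
from h import *
s=bot.sense();print(s['tool_pos'],s['force'],s['tcp_rot'].round(3).tolist(),rel(W(34.8,148,75),1.466))
im=snap('side','s5.png'); cv2.imwrite('pics/s5c.png',cv2.resize(im[130:310,165:325,::-1],None,fx=3,fy=3,interpolation=2))"
```

```text
[611.07280776 182.8154872   76.05413616] [-0.24108414  0.1680058  -0.07982019] [[0.113, 0.994, 0.012], [0.994, -0.113, -0.001], [0.0, 0.012, -1.0]] ([0.0002, -0.0005, 0.001], -0.009)
```

View pics/s5c.png

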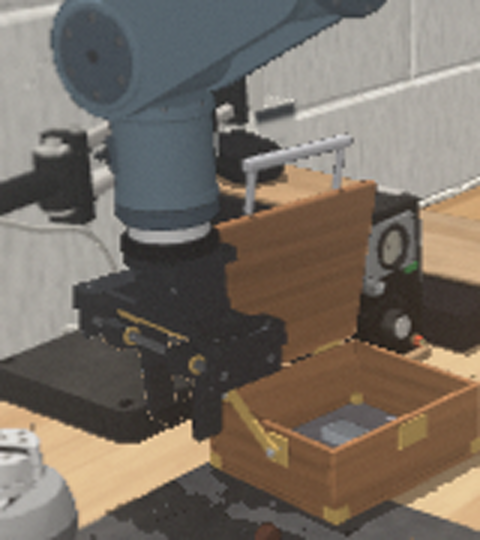

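The fingers straddle the black grip, with no contact force yet. I'll close on it.

play_rows --pt "0 0 0.001 0 0.01" --pt "0 0 0.001 0 0.01" --pt "0 0 0.001 0 0.01" --pt "0 0 0.001 0 0.01" --pt "0 0 0.001 0 0.01" --grip_force 25

```text
t: 15.1
tool_pos: [613.4, 182.7, 76.7]
tcp_rot: [[0.113, 0.993, 0.017], [0.994, -0.113, -0.001], [0.001, 0.017, -1.0]]
force: [5.4, -0.6, 1.0]
finger_gap: 13.3
```

```bash
cat >> h.py <<'E'
def circ(b0,bs,r=.065):
    R=bot.sense()["tcp_rot"]; b0=np.radians(b0); out=[]
    for b in np.radians(bs):
        d=R.T@(r*((np.cos(b)-np.cos(b0))*ex+(np.sin(b)-np.sin(b0))*np.array([0,0,1])))
        out.append(d.round(4).tolist())
    return out
E
python3 -c "
from h import *
s=bot.sense();print(s['tool_pos'],s['force'],s['finger_gap']); d=s['tool_pos']-W(-15,142,50); print(d@ex,d@ey,d[2])
print(circ(40,range(44,93,4)))"
```

```text
[613.37742865 182.68632248  76.65156866] [ 5.35991241 -0.64856839  1.02278213] 13.267307907204145
52.57925645479709 5.939666385981845 26.65156865557627
[[-0.0, -0.003, -0.0034], [-0.0, -0.0062, -0.0066], [-0.0001, -0.0096, -0.0096], [-0.0001, -0.0132, -0.0123], [-0.0001, -0.017, -0.0148], [-0.0002, -0.021, -0.017], [-0.0002, -0.0251, -0.0189], [-0.0002, -0.0294, -0.0205], [-0.0003, -0.0337, -0.0219], [-0.0003, -0.0381, -0.0229], [-0.0003, -0.0426, -0.0236], [-0.0004, -0.0471, -0.024], [-0.0004, -0.0517, -0.0241]]
```

play_rows --pt "0 -0.0015 -0.0017 0 0.01" --pt "0 -0.0045 -0.005 0 0.01" --pt "0 -0.008 -0.008 0 0.01" --pt "0 -0.0115 -0.011 0 0.01" --pt "0 -0.015 -0.0135 0 0.01" --pt "0 -0.019 -0.016 0 0.01" --pt "0 -0.023 -0.018 0 0.01" --pt "0 -0.0272 -0.0197 0 0.01"

```text
t: 15.9
tool_pos: [589.0, 185.4, 98.5]
tcp_rot: [[0.113, 0.993, 0.024], [0.994, -0.113, -0.001], [0.002, 0.024, -1.0]]
force: [7.1, -2.3, 6.0]
finger_gap: 13.3
```

```bash
python3 -c "
from h import *
s=bot.sense();print(s['tool_pos'],s['force'],s['finger_gap']); d=s['tool_pos']-W(-15,142,50); print(d@ex,d@ey,d[2])
print(s['tcp_rot'].round(3).tolist())
for b0 in(66,): print(circ(b0,range(b0+4,b0+49,4)))"
```

```text
[588.98587447 185.4125454   98.51973953] [ 7.09330083 -2.3475886   5.98522757] 13.27313597089861
28.036309523464798 6.094465065417786 48.51973952576043
[[0.113, 0.993, 0.024], [0.994, -0.113, -0.001], [0.002, 0.024, -1.0]]
[[-0.0, -0.0042, -0.0018], [-0.0001, -0.0084, -0.0033], [-0.0001, -0.0128, -0.0045], [-0.0001, -0.0173, -0.0054], [-0.0002, -0.0218, -0.006], [-0.0002, -0.0263, -0.0063], [-0.0003, -0.0308, -0.0062], [-0.0003, -0.0354, -0.0059], [-0.0003, -0.0398, -0.0052], [-0.0004, -0.0443, -0.0042], [-0.0004, -0.0486, -0.0029], [-0.0005, -0.0529, -0.0013]]
```

```bash
python3 -c "
from h import *
print(circ(63,range(67,108,4)))"
```

```text
[[-0.0, -0.0041, -0.002], [-0.0001, -0.0083, -0.0037], [-0.0001, -0.0126, -0.0052], [-0.0001, -0.017, -0.0063], [-0.0002, -0.0214, -0.0071], [-0.0002, -0.0259, -0.0076], [-0.0003, -0.0305, -0.0078], [-0.0003, -0.035, -0.0077], [-0.0003, -0.0395, -0.0073], [-0.0004, -0.044, -0.0065], [-0.0004, -0.0484, -0.0054]]
```

play_rows --pt "0 -0.004 -0.002 0 0.01" --pt "0 -0.0083 -0.0037 0 0.01" --pt "0 -0.0126 -0.0052 0 0.01" --pt "0 -0.017 -0.0063 0 0.01" --pt "0 -0.0214 -0.0071 0 0.01" --pt "0 -0.0259 -0.0076 0 0.01"

```text
t: 16.5
tool_pos: [562.9, 188.4, 106.0]
tcp_rot: [[0.113, 0.993, 0.025], [0.994, -0.113, -0.001], [0.002, 0.025, -1.0]]
force: [1.8, -1.7, 1.0]
finger_gap: 13.0
```

```bash
python3 -c "
from h import *
s=bot.sense();print(s['tool_pos'],s['force'],s['finger_gap']); d=s['tool_pos']-W(-15,142,50); print(d@ex,d@ey,d[2])
im=snap('side','s6.png'); cv2.imwrite('pics/s6c.png',cv2.resize(im[130:310,165:325,::-1],None,fx=3,fy=3,interpolation=2))"
```

```text
[562.92102314 188.4134759  105.95416349] [ 1.79539217 -1.73640347  0.99456281] 12.988861636613994
1.8004896965338866 6.347084854532963 55.95416349331266
```

View pics/s6c.png

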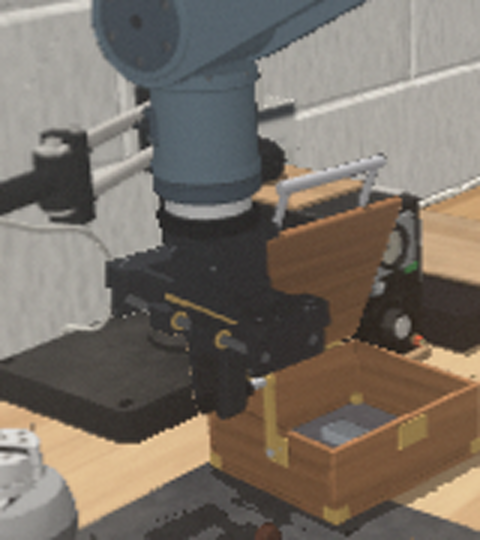

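The view shows the lower link near vertical, the lid lowered to roughly 1.2 rad and the fingers still on the grip. The knee has folded forward through the line, so I'll continue down the circle.

```bash
python3 -c "
from h import *
print(circ(86.5,np.arange(90.5,132,4)))"
```

```text
[[-0.0, -0.0045, -0.0002], [-0.0001, -0.0091, -0.0001], [-0.0001, -0.0136, 0.0003], [-0.0002, -0.0181, 0.001], [-0.0002, -0.0225, 0.002], [-0.0002, -0.0268, 0.0034], [-0.0003, -0.031, 0.005], [-0.0003, -0.0352, 0.0069], [-0.0003, -0.0391, 0.0092], [-0.0004, -0.0429, 0.0116], [-0.0004, -0.0465, 0.0144]]
```

play_rows --pt "0 -0.0045 -0.0002 0 0.01" --pt "0 -0.009 0 0 0.01" --pt "0 -0.0136 0.0003 0 0.01" --pt "0 -0.018 0.001 0 0.01" --pt "0 -0.0225 0.002 0 0.01" --pt "0 -0.0268 0.0034 0 0.01" --pt "0 -0.031 0.005 0 0.01" --pt "0 -0.0352 0.007 0 0.01"

```text
t: 17.35
tool_pos: [526.3, 192.7, 97.4]
tcp_rot: [[0.113, 0.993, 0.022], [0.994, -0.113, -0.001], [0.001, 0.022, -1.0]]
force: [0.7, 0.0, -0.6]
finger_gap: 13.3
```

```bash
python3 -c "
from h import *
s=bot.sense();print(s['tool_pos'],s['force'],s['finger_gap']); d=s['tool_pos']-W(-15,142,50); print(d@ex,d@ey,d[2])
print(s['tcp_rot'].round(3).tolist());print(circ(118,np.arange(122,168,4)))"
```

```text
[526.27432502 192.67596183  97.40407513] [ 0.73355191  0.00165602 -0.63554578] 13.25292185731118
-35.0911181170838 6.745258730732754 47.404075131440464
[[0.113, 0.993, 0.022], [0.994, -0.113, -0.001], [0.001, 0.022, -1.0]]
[[-0.0, -0.004, 0.0022], [-0.0001, -0.0078, 0.0046], [-0.0001, -0.0114, 0.0073], [-0.0001, -0.0149, 0.0103], [-0.0002, -0.0181, 0.0135], [-0.0002, -0.0211, 0.0169], [-0.0002, -0.0238, 0.0205], [-0.0002, -0.0263, 0.0243], [-0.0003, -0.0285, 0.0283], [-0.0003, -0.0305, 0.0324], [-0.0003, -0.0321, 0.0366], [-0.0003, -0.0335, 0.0409]]
```

```bash
python3 -c "
from h import *
print(circ(120,np.arange(124,160,3.5)))"
```

```text
[[-0.0, -0.0039, 0.0023], [-0.0001, -0.0072, 0.0046], [-0.0001, -0.0103, 0.007], [-0.0001, -0.0133, 0.0096], [-0.0001, -0.0161, 0.0124], [-0.0002, -0.0187, 0.0154], [-0.0002, -0.0212, 0.0185], [-0.0002, -0.0234, 0.0218], [-0.0002, -0.0255, 0.0252], [-0.0003, -0.0273, 0.0287], [-0.0003, -0.0289, 0.0324]]
```

play_rows --pt "0 -0.004 0.0023 0 0.01" --pt "0 -0.007 0.0046 0 0.01" --pt "0 -0.0103 0.007 0 0.01" --pt "0 -0.0133 0.0096 0 0.01" --pt "0 -0.016 0.0124 0 0.01" --pt "0 -0.0187 0.0154 0 0.01" --pt "0 -0.0212 0.0185 0 0.01" --pt "0 -0.0234 0.0218 0 0.01" --pt "0 -0.0255 0.0252 0 0.01"

```text
t: 18.25
tool_pos: [502.3, 195.4, 71.5]
tcp_rot: [[0.113, 0.993, 0.024], [0.994, -0.113, -0.001], [0.001, 0.024, -1.0]]
force: [6.5, -0.9, -8.6]
finger_gap: 13.5
```

```bash
python3 -c "
from h import *
s=bot.sense();print(s['tool_pos'],s['force'],s['finger_gap']); d=s['tool_pos']-W(-15,142,50); print(d@ex,d@ey,d[2])
print(s['tcp_rot'].round(3).tolist());print(circ(151.5,np.arange(154,176,2)))"
```

```text
[502.2509429  195.35916639  71.53723062] [ 6.50899843 -0.88392001 -8.62442665] 13.462722889106685
-59.2634120339649 6.89586305285063 21.53723061654172
[[0.113, 0.993, 0.024], [0.994, -0.113, -0.001], [0.001, 0.024, -1.0]]
[[-0.0, -0.0014, 0.0025], [-0.0, -0.0024, 0.0045], [-0.0, -0.0033, 0.0066], [-0.0, -0.0042, 0.0087], [-0.0001, -0.005, 0.0108], [-0.0001, -0.0057, 0.013], [-0.0001, -0.0063, 0.0151], [-0.0001, -0.0069, 0.0173], [-0.0001, -0.0074, 0.0196], [-0.0001, -0.0078, 0.0218], [-0.0001, -0.0081, 0.024]]
```

play_rows --pt "0 -0.0014 0.0025 0 0.01" --pt "0 -0.0024 0.0045 0 0.01" --pt "0 -0.0033 0.0066 0 0.01" --pt "0 -0.0042 0.0087 0 0.01" --pt "0 -0.005 0.0108 0 0.01" --pt "0 -0.0057 0.013 0 0.01" --pt "0 -0.0063 0.0151 0 0.01" --pt "0 -0.0069 0.0173 0 0.01" --pt "0 -0.0072 0.0185 0 0.01" --pt "0 -0.0072 0.0185 0 0.01"

```text
t: 19.25
tool_pos: [498.6, 196.0, 56.2]
tcp_rot: [[0.113, 0.993, 0.03], [0.994, -0.113, -0.002], [0.002, 0.03, -1.0]]
force: [0.9, -3.9, 15.6]
finger_gap: 12.9
```

```bash
python3 -c "
from h import *
s=bot.sense();print(s['tool_pos'],s['force'],s['finger_gap']); d=s['tool_pos']-W(-15,142,50); print(d@ex,d@ey,d[2])
im=snap('side','s7.png'); cv2.imwrite('pics/s7c.png',cv2.resize(im[150:310,195:355,::-1],None,fx=3.5,fy=3.5,interpolation=2))"
```

```text
[498.56305729 196.01806345  56.18227896] [ 0.93898391 -3.85590103 15.61729641] 12.893340668463594
-63.00004398160582 7.164614422469482 6.1822789611507005
```

View pics/s7c.png

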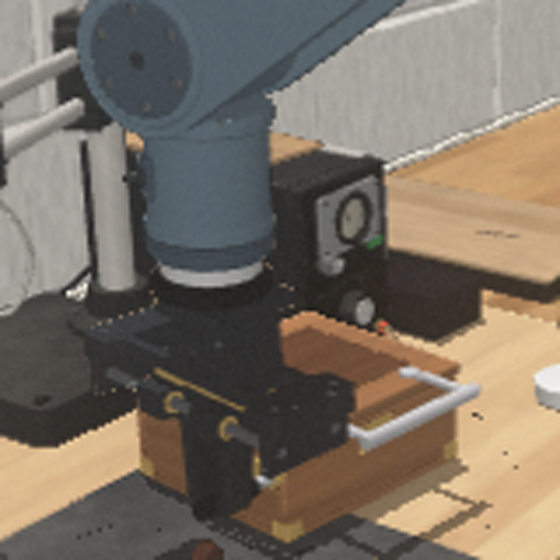

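The lid looks shut, with the handle bar from (299,276) to (332,261) in full-picture pixels, matching the start. The wrist reads 15.6 N upward, which fits the lid resting on its stop. I'll release and back off upward.

play_rows --pt "0 0 0 0 0.03" --pt "0 0 0 0 0.044" --pt "0 0 0 0 0.044" --pt "0 0 0 0 0.044" --pt "0 0 -0.03 0 0.044" --pt "0 0 -0.07 0 0.044" --pt "0 0 -0.12 0 0.044" --pt "0 -0.02 -0.17 0 0.044" --pt "-0.04 -0.06 -0.2 0 0.044" --pt "-0.08 -0.1 -0.2 0 0.044" --pt "-0.12 -0.13 -0.2 0 0.044" --pt "-0.12 -0.13 -0.2 0 0.044"

```text
t: 20.5
tool_pos: [347.1, 90.7, 251.4]
tcp_rot: [[0.113, 0.993, 0.029], [0.994, -0.113, -0.002], [0.001, 0.029, -1.0]]
force: [1.1, -0.5, -0.5]
finger_gap: 44.2
```

```bash
python3 -c "
from h import *
s=bot.sense();print(s['tool_pos'],s['force'],s['t'])
a=cv2.imread('pics/side0.png')[225:310,220:440]; b=snap('side','s8.png')[225:310,220:440,::-1]
cv2.imwrite('pics/s8c.png',cv2.resize(np.vstack([a,b]),None,fx=3.4,fy=3.4,interpolation=2))"
```

```text
[347.13252914  90.69772911 251.43482559] [ 1.06985477 -0.48203981 -0.46065443] 20.5
```

View pics/s8c.png

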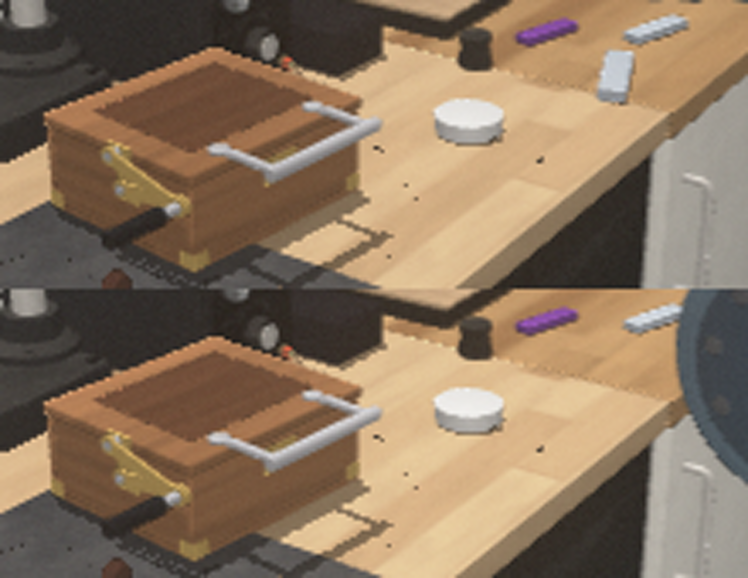

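The before and after views match: lid shut, stay folded to the front with the grip at its starting place, loupe and tin unmoved, and the stone gone from the bench. I'll hand in.

```bash
python3 -c "
from h import *
print(bot.hand_in())"
```

```text
the job is handed in; nothing more can be done
None
```

The whetstone is in the chest, the chest is shut, and I handed the job in at about 20.5 s of the 64 s allowed. The hand-in gives no verdict.

- **Lid up:** I raised it by the handle to its stop and let go. The side view showed the stay's knee past the line, holding the lid by itself.
- **Stone:** I laid the larger pale blue stone in the front half of the chest. The pictures taken before closing showed it flat and released, with the stay still locked.
- **Closing:** I took the release grip from above and carried it round its circle. The wrist force stayed under about 16 N at each check, and the grip held all the way to the shut stop.

**Last checks:** the final side view matches the starting one for the shut lid, the handle and the folded stay, and the wax tin and loupe have not moved. The arm is clear, with the wrist force near zero.

**What I could not confirm:**
- **Stone after closing:** I could not see it with the lid shut.
- **Lid and knee angles:** I judged these from the pictures only.
- **Other bystanders:** I never located the star knob, tape roll or graver, and the final crop did not cover the rest of the bench. The arm worked only around the chest and the stone.

Position readings disagreed slightly: the handle and release grip sat about 2–4 mm from where the cameras put them. The tool also picked up a tilt of about 0.03 rad. Neither caused trouble.

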